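Try, unlatch and hold open the vial sampler's tray cover

TASK

A colleague needs both hands inside the vial sampler, so open its clear tray cover for them: before moving the slide catch, tug the cover gently upward by its pull tab to find out whether it is caught; if it will not come, do not force it but pull the slide catch towards the front edge of the sampler until it stops, and go back to the tab. Lift the cover by the tab to about 50 degrees open or more; it will not stay up by itself, so finish while still holding it there by the tab, motionless. Leave the vials on the deck and the other things lying about as they are.

Things in the scene. Friction and masses are not known exactly. Their poses are not given: they have to be found in the camera images.
- sampler: White bench-top vial sampler, 300 (x) by 360 (y) mm, fixed to the bench. Origin under its centre, z up; its front faces its own -x, towards the robot. Along the front runs a low deck, 70 mm high and 70 mm deep; behind it, from own x = -80 mm, a riser carries the tray cover, whose top is at 121 mm. The hinge runs along its own y, the slide catch moves along its own x
- cover (a joint): Hinged tray cover (white frame 205 x 344 x 12 mm, clear pane, 0.3 to 0.7 kg): 0 = shut, grows as its front edge rises, stop at 1.3 rad; falls shut when let go at any angle. When caught it comes up only about 4 mm at the tab (0.02 rad), then stops hard; when free it needs about 3 N at the tab. Which of the two cannot be seen from outside
- cover_hinge (a point): Middle of the cover's hinge line, which runs along the sampler's own y, 112 mm above the bench at own x = +115 mm; it does not move
- pull_tab: White pull tab, 16 mm wide (own y) and 8 mm thick, sticking 50 mm out from the middle of the cover's front edge, 45 mm above the deck. Origin at the point to pinch: 32 mm out from the edge, mid-thickness. Rigid with the cover: 232 mm in front of the hinge line and 3 mm above it; x axis towards the hinge. Pinched across its width it can swivel between the finger pads as the cover rises
- striker: Small steel hook hidden under the cover, rigid with it; origin at its root, 167 mm in front of the hinge line and 95 mm to own +y of the middle. Only the hidden latch bolt touches it; not to be handled. The force on it tells how hard the cover is pulled against its latch (keep it below 55 N)
- slide_grip (a point): Centre of the black ribbed thumb piece of the slide catch, 28 (x) x 14 (y) x 28 (z) mm, standing on a steel track on the deck 95 mm to own +y of the tab; its foot is 73 mm and its top 101 mm above the bench. Axes as the sampler's
- slide (a joint): Travel of the slide catch in metres: 0 = home (always so at the start, caught or not), 0.015 = drawn fully back, towards the sampler's own -x. Needs about 4 N, stays where it is left. Drawn past about 10 mm it has pulled the hidden stiff bolt clear; the bolt then stays back
- deck_vial0: Capped glass vial, 12 mm across and 32 mm tall, standing on the deck about 105 mm to own -y of the tab; origin under its foot. Bystander
- deck_vial1: A second such vial, about 35 mm further to own -y. Bystander
- vial_rack: White rack of small vials, 110 x 70 x 45 mm, on the bench at the sampler's own -y side; origin under its centre. Bystander
- wash_bottle: White wash bottle, 68 mm across and 188 mm tall with its bent spout, on the bench at the sampler's own +y side; origin under its foot. Bystander
- solvent_bottle: Amber bottle with white cap, 64 mm across and 130 mm tall, on the bench; origin under its foot. Bystander
- septa_jar: Small clear jar with white lid, 47 mm across and 42 mm tall, on the bench; origin under its foot. Bystander
- syringe: Glass microsyringe lying on the bench between robot and sampler, 150 mm long, 11 mm high. Bystander
- spatula: Steel lab spatula lying on the bench between robot and sampler, 150 mm long, 4 mm high. Bystander

How it is judged:
By the outcome, as a careful person would: the job done as asked, in the order asked, and still so for the second after the job is handed in, while the arm keeps its last pose, push and grip.
It also fails if it takes over 58 s, if anything falls off the work surface, if the arm or the gripper's body presses on something with over 40 N, if the wrist force passes 120 N, or if a joint passes its speed limit or range.

ROBOT

A 7-joint arm with a two-finger parallel gripper is mounted at the origin on the work surface. World frame = base frame: x ahead of the robot, y to its left, z up, the work surface at z = 0. Lengths are in m, angles in rad, forces in N, time in s.
With the tool pointing down it reaches from about 0.35 to 0.9 m from the base axis. Payload 8.1 kg.
Tool frame: the origin (TCP) lies on the centre line of the jaws, within the pads' length; the fingertips stand arm.tip_extent ahead of it and the grasp point (between the pads) lies 3 mm ahead of it (arm.tip_extent is the distance from the TCP to the fingertips, in m); y points along the fingers, z is the direction in which the jaws open and shut, and the axes are right-handed (so a half turn about y gives the same grasp; the last joint's range is limited). The gripper opens to 92 mm and grips with 3 to 60 N. Pads are 19 mm wide; open, the fingers measure 130 mm over their backs; the gripper's body (75 mm by 190 mm) begins 47 mm behind the grasp point.
Start: joints at [-0.103, 0.434, 0.025, 1.573, -0.012, 1.134, -0.075], TCP at [0.625, -0, 0.218] pointing down, gripper open.
Joint ranges: [-2.62, 2.62], [-0.44, 2.09], [-1.27, 1.32], [0.08, 2.57], [-1.32, 4.46], [0.12, 2], [-2.74, 2.74]. Speed limits (rad/s): [2.22, 2.22, 3.01, 3.01, 3.14, 3.14, 3.14].

INTERFACE

Orientations are given as a rotation vector (axis times angle).
In Python, from cell import observe, get_image, sign_off, boxes_of, place_of, arm gives the robot as it stands.
- The arm moves only by the tool arm_command, never from a script. Its argument "plan" is a list of rows, each a list of 2 entries, a list of its own where there are three numbers: the shift along the tool's x, y, z in m, then the turn, a rotation vector about the tool's x, y, z in degrees. In form: [[[tx, ty, tz], [ax, ay, az]], ...]. A call has 1 to 5 rows; each row is the pose to reach, as a shift and turn from the pose commanded when the call began, along the tool's axes at that moment; what a row does not reach only later rows make up. A row lasts 1/10 s, in which the tool goes at most 50 mm and 8.59 degrees, less where a joint would pass 70% of its speed; a pose out of reach is approached as far as the arm can. A call with a gripper value outside its range is refused whole. "fingers" is the closure, from -1 (fully open) to 1 (shut), set as the call begins (left out, the last holds). The fingers move at their own pace and stop on an object; "squeeze" is the grip in N (left out, the last holds). Time passes only in rows, so rows that repeat a pose let the fingers close. It gives the time, the measured TCP pose, the force and the opening at its end, in the units of the state.
- observe(): the state, without advancing time (a new reading comes with each control period).
- get_image(name): name is "scene" or "side" or "wrist"; returns a dict with "color" (400x640x3 uint8, red, green, blue), "camera_matrix" (3x3 intrinsics, pixels), "world_to_cam" (4x4, takes a point from world to camera coordinates); the wrist camera has in their place "mount" (4x4, takes a point from camera to tool coordinates, whose origin is the TCP and whose axes are the tool frame's). Camera axes: x right, y up, looking along -z (the intrinsics and any distortion apply to the point x, -y, -z); pixel columns grow to the right and rows downward; lengths in m; the calibration is good to about 2 mm. A picture is of the moment at which its call begins: read the wrist's pose just before it. There is no depth.
- sign_off(): hands the job in, once; it reports no verdict.
Trained networks look in a picture, given as the dict that the camera call returned (one of the last four; its "shot" number tells which), for a name from the list of things; names that differ only in an ending like _2 or _b are one class to them, and where a whole thing is asked for, a point or a joint stands for the part that bears it (a point fixed in the world has none). Each returns a list of dicts, best first, with "confidence" (0 to 1); they miss things now and then, are a little off and sometimes report something else, mostly with a low value. They report only what shows in the picture. A call takes as long as a camera call.
- boxes_of(picture, thing): "point" ([column, row] in pixels, amid what is visible of it).
- place_of(picture, thing): "point" ([column, row] in pixels: a listed point, or the origin of a listed thing).
The state is a dict: "clock": time; "joints": joint angles; "dq": joint speeds; "joint_efforts": joint torques, N m; "position": TCP position; "ee_rot": TCP orientation; "force": force on the tool from outside, world axes, zero at the start; "ft_torque": the same for the moment, N m; "width": opening from 0.0 (shut) to 1.0 (fully open).
Only numpy, scipy, OpenCV 4.12 (cv2) and the standard library are available. Lean on these libraries where they do the work, as an engineer would, in place of code of your own. Each camera call takes 0.05 s, during which the arm holds its last target.

## Working session

There is one attempt and no reset: what is moved stays moved. The work goes in short steps, Python scripts to look and compute and a tool call to move; the robot and the scene stay as the last step left them, time stands still between calls to the robot, and variables do not carry over. Pictures are saved under pics/ and viewed, and the job is handed in when it is done.

Besides the shell and the picture viewer there is one more tool, called after "Emit:" as name([rows], argument=value, ...), one row to a line, values as JSON. arm_command: Moves the arm, as the interface text tells. Its arguments: {"type":"object","properties":{"plan":{"type":"array","items":{"type":"array"}},"fingers":{"type":"number"},"squeeze":{"type":"number"}},"required":["plan"]}

```bash
mkdir -p pics; ls; python3 - <<'E'
from cell import *
import cv2
s=observe();print({k:s[k] for k in s}); print(arm.tip_extent)
for n in ["scene","side","wrist"]:
    p=get_image(n);cv2.imwrite(f"pics/{n}0.png",p["color"][:,:,::-1])
    for t in ["pull_tab","slide_grip","cover_hinge","deck_vial0","wash_bottle","striker","sampler"]:
        r=place_of(p,t)[:2]; print(n,t,[( [round(float(v)) for v in q["point"]],round(q["confidence"],2)) for q in r])
E
```

```text
pics
{'clock': 0.0, 'joints': array([-0.10256127,  0.43519543,  0.02501431,  1.57408019, -0.01161841,
        1.13399449, -0.07507554]), 'dq': array([ 8.51746093e-04, -1.36319425e-04, -3.21301036e-04, -1.37932855e-03,
        5.42978138e-05,  1.36494303e-03,  3.23900494e-05]), 'joint_efforts': array([ 3.89017032e-04, -6.67853522e+01,  9.84863900e-01, -3.14464223e+01,
       -6.05165795e-02,  4.27553023e-02,  1.12382318e-04]), 'position': array([ 6.24487163e-01, -9.97392079e-05,  2.17569114e-01]), 'ee_rot': array([-1.2103647 ,  1.21035214, -1.20867582]), 'force': array([ 0.74884054, -0.39666967,  0.27774625]), 'ft_torque': array([ 0.02350795,  0.00562184, -0.01441772]), 'width': 0.998589748849627}
0.022
scene pull_tab [([319, 194], 0.7)]
scene slide_grip [([325, 178], 0.46)]
scene cover_hinge [([395, 216], 0.62), ([305, 233], 0.28)]
scene deck_vial0 [([289, 246], 0.42), ([306, 233], 0.36)]
scene wash_bottle [([371, 165], 0.61)]
scene striker [([248, 218], 0.26)]
scene sampler [([355, 228], 0.97), ([177, 284], 0.37)]
side pull_tab [([307, 198], 0.63)]
side slide_grip [([282, 191], 0.65)]
side cover_hinge [([345, 167], 0.73)]
side deck_vial0 [([338, 220], 0.62), ([244, 239], 0.43)]
side wash_bottle [([264, 180], 0.63)]
side striker []
side sampler [([281, 191], 0.68), ([327, 205], 0.6)]
wrist pull_tab [([201, 188], 0.65)]
wrist slide_grip [([185, 73], 0.91)]
wrist cover_hinge [([478, 134], 0.59)]
wrist deck_vial0 [([248, 276], 0.73)]
wrist wash_bottle [([249, 276], 0.38)]
wrist striker [([185, 72], 0.25)]
wrist sampler [([330, 144], 0.96)]
```

View pics/scene0.png

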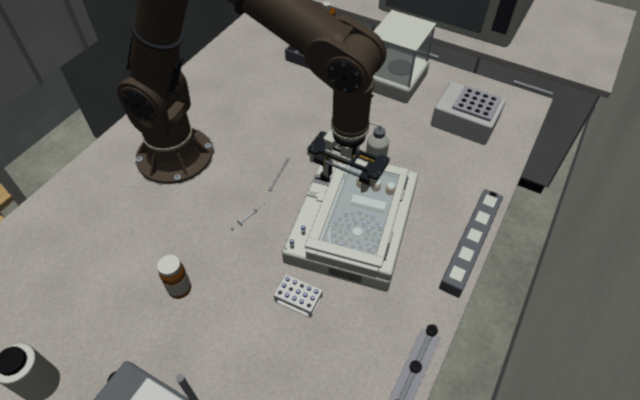

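View pics/side0.png

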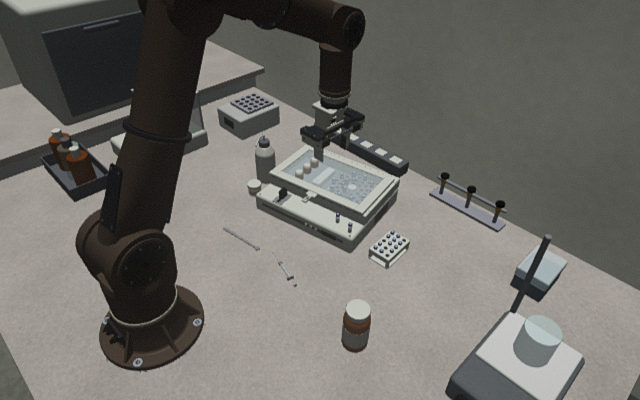

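View pics/wrist0.png

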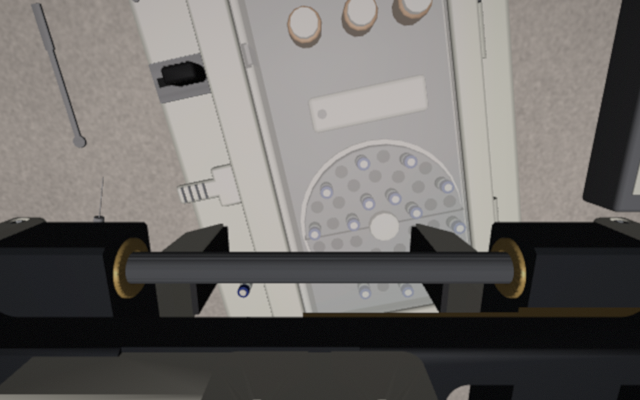

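```bash
cat > h.py <<'E'
from cell import *
import cv2, numpy as np
from scipy.spatial.transform import Rotation as R
def T(s):
    M=np.eye(4);M[:3,:3]=R.from_rotvec(s["ee_rot"]).as_matrix();M[:3,3]=s["position"];return M
def snap(n,name=None):
    s=observe();p=get_image(n)
    if n=="wrist": p["c2w"]=T(s)@np.asarray(p["mount"])
    else: p["c2w"]=np.linalg.inv(p["world_to_cam"])
    if name: cv2.imwrite(f"pics/{name}.png",p["color"][:,:,::-1])
    return p
def dist(p):
    for k in p:
        if "dist" in k: return np.asarray(p[k],float)
    return None
def onz(p,px,z):
    u=cv2.undistortPoints(np.array([[px]],float),np.asarray(p["camera_matrix"]),dist(p))[0,0]
    d=p["c2w"][:3,:3]@np.array([u[0],-u[1],-1]);o=p["c2w"][:3,3]
    return o+d*(z-o[2])/d[2]
def proj(p,X):
    w=np.linalg.inv(p["c2w"]);c=w[:3,:3]@np.asarray(X)+w[:3,3]
    return cv2.projectPoints(np.array([[c[0],-c[1],-c[2]]]),np.zeros(3),np.zeros(3),np.asarray(p["camera_matrix"]),dist(p))[0].ravel()
E
python3 - <<'E'
from h import *
print(T(observe()).round(3))
for n in ["scene","side","wrist"]:
    p=snap(n); print(n,[k for k in p]); print(np.asarray(p["camera_matrix"]).round(1).tolist(),p["c2w"].round(3).tolist())
    for t,z in [("pull_tab",.115),("slide_grip",.087),("cover_hinge",.112),("deck_vial0",.07),("sampler",0),("wash_bottle",0),("septa_jar",0),("syringe",0.005),("spatula",.002)]:
        for q in place_of(p,t)[:2]:print(t,round(q["confidence"],2),np.round(q["point"]),onz(p,q["point"],z).round(4))
E
```

```text
[[-0.     0.     1.     0.625]
 [-1.     0.    -0.    -0.   ]
 [-0.    -1.     0.     0.218]
 [ 0.     0.     0.     1.   ]]
scene ['color', 'camera_matrix', 'world_to_cam', 'shot', 'c2w']
[[500.6, 0.0, 321.1], [0.0, 500.6, 203.8], [0.0, 0.0, 1.0]] [[0.873, -0.389, 0.295, 0.97], [0.488, 0.691, -0.534, -0.756], [0.004, 0.609, 0.793, 1.212], [0.0, 0.0, 0.0, 1.0]]
pull_tab 0.5 [315. 193.] [0.5303 0.0069 0.115 ]
slide_grip 0.52 [322. 176.] [0.5038 0.0927 0.087 ]
cover_hinge 0.89 [395. 217.] [0.7571 0.0441 0.112 ]
deck_vial0 0.38 [304. 233.] [ 0.5548 -0.0982  0.07  ]
sampler 0.97 [354. 230.] [0.6499 0.0228 0.    ]
wash_bottle 0.64 [372. 166.] [0.5872 0.276  0.    ]
wash_bottle 0.36 [303. 232.] [ 0.5229 -0.0555 -0.    ]
septa_jar 0.34 [177. 287.] [ 0.3194 -0.3796  0.    ]
syringe 0.63 [248. 218.] [ 0.356  -0.0954  0.005 ]
spatula 0.52 [276. 180.] [0.3494 0.0724 0.002 ]
side ['color', 'camera_matrix', 'world_to_cam', 'shot', 'c2w']
[[450.2, 0.0, 320.4], [0.0, 450.2, 201.8], [0.0, 0.0, 1.0]] [[0.712, 0.436, -0.55, -0.188], [-0.702, 0.467, -0.538, -0.755], [0.022, 0.77, 0.638, 0.963], [0.0, 0
[... 510 characters left out ...]
076  0.005 ]
spatula 0.62 [305. 199.] [0.6125 0.0996 0.002 ]
spatula 0.59 [246. 240.] [0.3487 0.0792 0.002 ]
wrist ['color', 'camera_matrix', 'mount', 'shot', 'c2w']
[[334.2, 0.0, 319.1], [0.0, 334.2, 194.0], [0.0, 0.0, 1.0]] [[1.0, -0.0, 0.001, 0.625], [-0.0, 0.969, 0.248, 0.066], [-0.001, -0.248, 0.969, 0.385], [0.0, 0.0, 0.0, 1.0]]
pull_tab 0.85 [200. 191.] [ 5.258e-01 -4.000e-04  1.150e-01]
slide_grip 0.68 [184.  71.] [0.5106 0.0974 0.087 ]
cover_hinge 0.81 [475. 133.] [0.7498 0.0473 0.112 ]
deck_vial0 0.47 [244. 277.] [ 0.5469 -0.1036  0.07  ]
sampler 0.63 [335. 143.] [0.6428 0.0282 0.    ]
wash_bottle 0.64 [474. 131.] [0.8006 0.042  0.    ]
spatula 0.79 [66. 91.] [0.3467 0.085  0.002 ]
```

Emit:
arm_command([
  [[0,0,-0.02],[0,-8.5,0]],
  [[0,0,-0.04],[0,-17,0]],
  [[0,0,-0.06],[0,-25.5,0]],
  [[0,0,-0.08],[0,-34,0]],
  [[0,0,-0.098],[0,-42.5,0]],
])

```text
clock: 3.2
position: [0.5261, -0.0, 0.2184]
ee_rot: [-1.474, 0.643, -0.643]
force: [0.1, 0.5, 0.5]
width: 0.997
```

Emit:
arm_command([
  [[0,0,0],[0,-8.5,0]],
  [[0,0,0],[0,-17,0]],
  [[0,0,0],[0,-25.5,0]],
  [[0,0,0],[0,-34,0]],
  [[0,0,0],[0,-42.5,0]],
])

```text
clock: 3.7
position: [0.527, -0.0001, 0.2185]
ee_rot: [-1.57, 0.064, -0.064]
force: [-0.3, -0.6, 0.1]
width: 1.001
```

Emit:
arm_command([
  [[0,0,0],[0,-8.5,0]],
  [[0,0,0],[0,-16.8,0]],
  [[0,0,0],[0,-16.8,0]],
])

```text
clock: 4.0
position: [0.5271, -0.0002, 0.2184]
ee_rot: [-1.565, -0.163, 0.163]
force: [0.6, -0.3, 0.8]
width: 1.004
```

```bash
cat > look.py <<'E'
from h import *
import sys
s=observe();print(s["clock"],T(s).round(4).tolist(),s["force"].round(2),s["width"],s["joints"].round(2))
p=snap("wrist",sys.argv[1])
for t,z in [("pull_tab",.115),("slide_grip",.087),("cover_hinge",.112),("deck_vial0",.07)]:
    for q in place_of(p,t)[:2]:print(t,round(q["confidence"],2),np.round(q["point"]),onz(p,q["point"],z).round(4))
E
python3 look.py w1
```

```text
4.0 [[0.9785, 0.0002, -0.2064, 0.5271], [0.2064, 0.0001, 0.9785, -0.0002], [0.0002, -1.0, 0.0001, 0.2184], [0.0, 0.0, 0.0, 1.0]] [ 0.57 -0.33  0.85] 1.0039292564298181 [ 0.16  0.3  -0.33  1.79  0.11  1.07  1.57]
pull_tab 0.75 [320. 188.] [5.242e-01 1.000e-04 1.150e-01]
slide_grip 0.78 [421. 184.] [0.5081 0.0915 0.087 ]
slide_grip 0.59 [156. 169.] [ 0.5437 -0.1466  0.087 ]
cover_hinge 0.52 [523. 198.] [0.4984 0.1704 0.112 ]
deck_vial0 0.68 [154. 168.] [ 0.5479 -0.1567  0.07  ]
deck_vial0 0.53 [210. 185.] [ 0.5537 -0.1016  0.07  ]
```

View pics/w1.png

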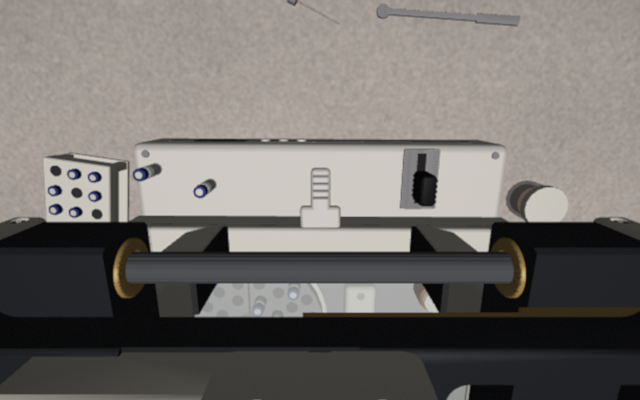

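Emit:
arm_command([
  [[-0.002,0.025,0],[0,0,0]],
  [[-0.002,0.05,0],[0,0,0]],
  [[-0.002,0.075,0],[0,0,0]],
  [[-0.002,0.1,0],[0,0,0]],
  [[-0.002,0.1,0],[0,0,0]],
], fingers=0.2)

```text
clock: 4.75
position: [0.5228, -0.0006, 0.1156]
ee_rot: [-1.565, -0.156, 0.165]
force: [-0.7, -0.8, 0.4]
width: 0.613
```

```bash
python3 look.py w2
```

```text
4.75 [[0.9791, -0.0054, -0.2032, 0.5228], [0.2032, -0.0004, 0.9791, -0.0006], [-0.0054, -1.0, 0.0007, 0.1156], [0.0, 0.0, 0.0, 1.0]] [-0.69 -0.77  0.4 ] 0.613238375676538 [ 0.14  0.41 -0.32  1.92  0.17  0.84  1.51]
pull_tab 0.93 [319. 240.] [ 5.245e-01 -4.000e-04  1.150e-01]
slide_grip 0.81 [472. 230.] [0.5096 0.0939 0.087 ]
cover_hinge 0.15 [ 82. 204.] [ 0.5312 -0.1272  0.112 ]
deck_vial0 0.9 [ 83. 205.] [ 0.5492 -0.1539  0.07  ]
deck_vial0 0.49 [163. 224.] [ 0.5523 -0.1012  0.07  ]
```

View pics/w2.png

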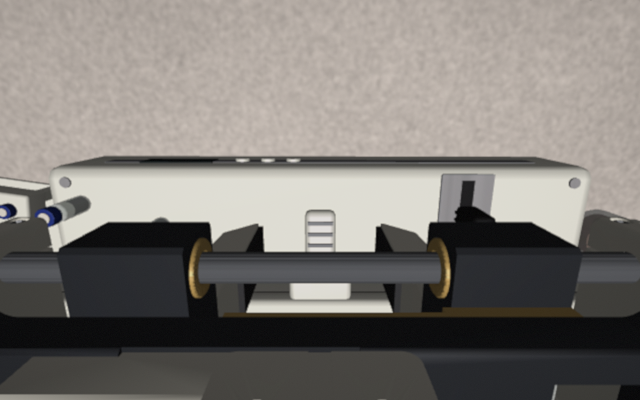

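Emit:
arm_command([
  [[0.001,-0.001,0],[0,0,0]],
  [[0.001,-0.001,0],[0,0,0]],
  [[0.001,-0.001,0],[0,0,0]],
  [[0.001,-0.001,0],[0,0,0]],
  [[0.001,-0.001,0],[0,0,0]],
], fingers=1, squeeze=15)

```text
clock: 5.5
position: [0.526, -0.0002, 0.1194]
ee_rot: [-1.565, -0.162, 0.162]
force: [-0.7, -0.0, 0.4]
width: 0.029
```

Emit:
arm_command([
  [[0,0,0],[0,0,0]],
  [[0,0,0],[0,0,0]],
])

```text
clock: 5.7
position: [0.526, -0.0002, 0.1193]
ee_rot: [-1.565, -0.162, 0.162]
force: [-0.0, -0.0, 0.2]
width: 0.01
```

```bash
python3 look.py w3
```

```text
5.7 [[0.9789, -0.0001, -0.2044, 0.526], [0.2044, 0.0, 0.9789, -0.0002], [-0.0001, -1.0, 0.0, 0.1193], [0.0, 0.0, 0.0, 1.0]] [-0.02 -0.05  0.19] 0.009927420034997846 [ 0.14  0.41 -0.32  1.91  0.17  0.85  1.51]
pull_tab 0.79 [317. 234.] [ 0.5256 -0.0012  0.115 ]
pull_tab 0.62 [589. 224.] [0.4899 0.1414 0.115 ]
slide_grip 0.83 [470. 223.] [0.5098 0.0936 0.087 ]
deck_vial0 0.85 [ 86. 194.] [ 0.5462 -0.1541  0.07  ]
deck_vial0 0.64 [164. 219.] [ 0.5537 -0.1018  0.07  ]
```

View pics/w3.png

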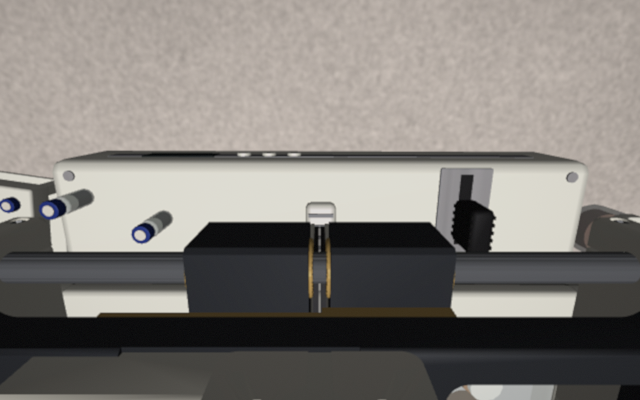

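```bash
python3 - <<'E'
from h import *
p=snap("side"); q=snap("scene")
a=cv2.resize(p["color"][130:250,220:420],(800,480),interpolation=cv2.INTER_CUBIC)
b=cv2.resize(q["color"][110:230,230:430],(800,480),interpolation=cv2.INTER_CUBIC)
cv2.imwrite("pics/s3.png",a[:,:,::-1]);cv2.imwrite("pics/c3.png",b[:,:,::-1])
for P,n in((p,"side"),(q,"scene")):
  print(n,proj(P,[.525,0,.115]),proj(P,[.526,0,.097]),[(r["point"],r["confidence"]) for r in place_of(P,"pull_tab")])
E
```

```text
side [306.72957676 198.2865972 ] [306.95621529 202.78719035] [([304.0, 196.1], 0.45)]
scene [312.55858473 194.35211341] [312.92677976 198.45471291] [([315.2, 194.0], 0.65)]
```

View pics/s3.png

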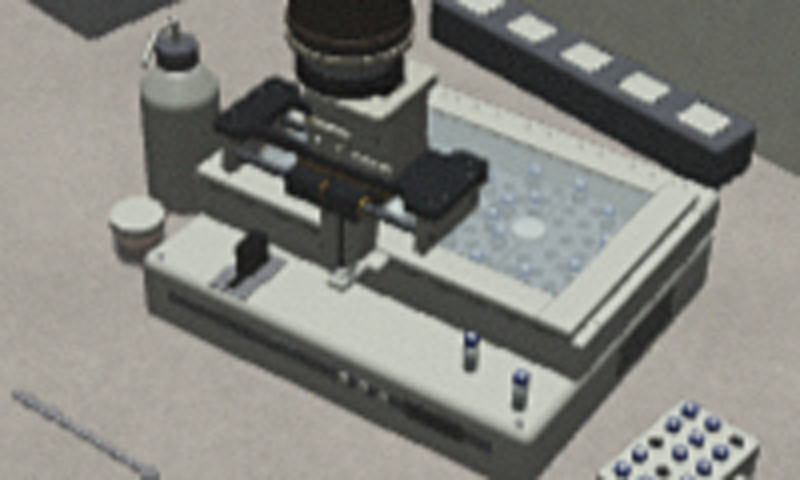

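View pics/c3.png

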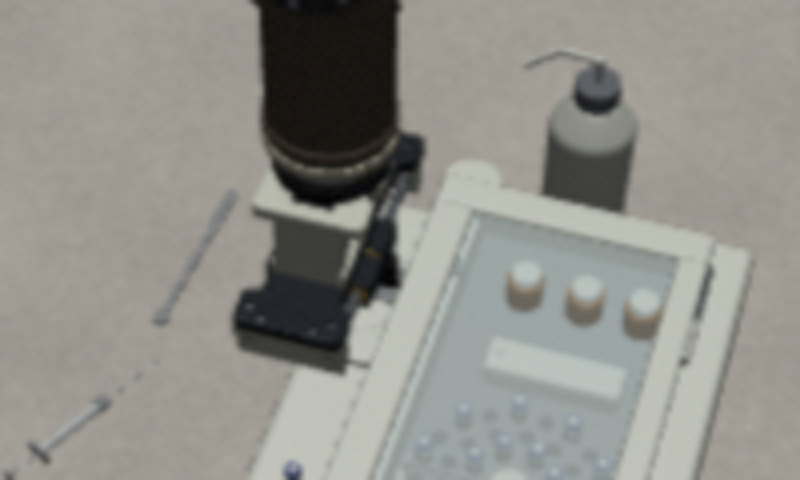

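```bash
python3 - <<'E'
from h import *
p=snap("side")
c=p["color"].copy()
a=cv2.resize(c[160:220,270:350],(800,600),interpolation=cv2.INTER_LANCZOS4)
t=T(observe())
for z in (.097,.1193,.14):
    u=proj(p,[t[0,3],t[1,3],z]); cv2.circle(a,(int((u[0]-270+.5)*10),int((u[1]-160+.5)*10)),4,(255,0,0),-1)
cv2.imwrite("pics/s4.png",a[:,:,::-1])
E
```

```text
(no output)
```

View pics/s4.png

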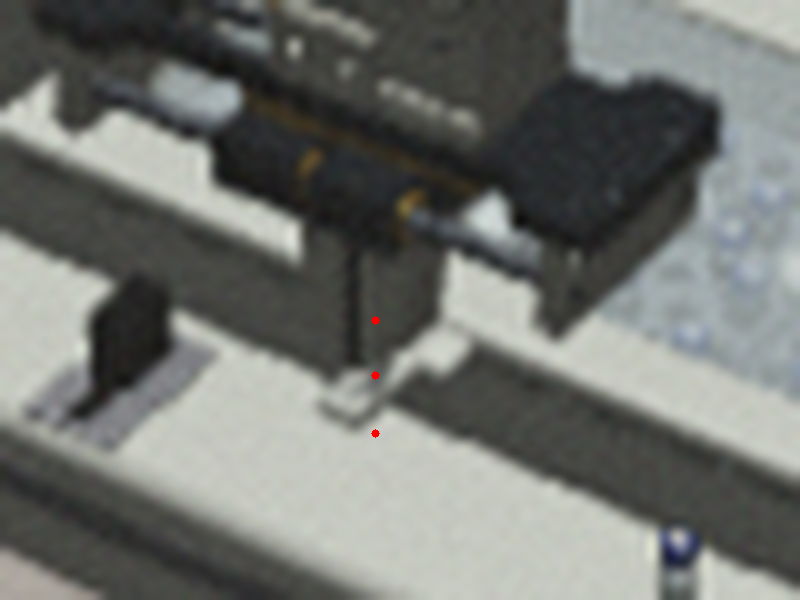

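```bash
python3 - <<'E'
from h import *
p=snap("wrist"); M=np.asarray(p["mount"]); print(M.round(4))
w=np.linalg.inv(M)
for h in (.046,.028,.002):
  for y in (-.02,0,.01,.022,.03):
    for x in (-.0095,.0095):
      c=w[:3,:3]@[x,y,h]+w[:3,3]; K=p["camera_matrix"]
      print(h,y,x,(K@[c[0],-c[1],-c[2]]/-c[2]).round(0)[:2])
a=cv2.resize(cv2.imread("pics/w1.png")[200:330,200:440],(800,433)); cv2.imwrite("pics/w1z.png",a)
E
```

```text
[[ 2.000e-04 -9.689e-01 -2.475e-01 -6.660e-02]
 [-7.000e-04  2.475e-01 -9.689e-01 -1.666e-01]
 [ 1.000e+00  4.000e-04 -7.000e-04  0.000e+00]
 [ 0.000e+00  0.000e+00  0.000e+00  1.000e+00]]
0.046 -0.02 -0.0095 [417. 235.]
0.046 -0.02 0.0095 [414. 272.]
0.046 0 -0.0095 [406. 221.]
0.046 0 0.0095 [404. 254.]
0.046 0.01 -0.0095 [402. 215.]
0.046 0.01 0.0095 [400. 247.]
0.046 0.022 -0.0095 [397. 209.]
0.046 0.022 0.0095 [395. 239.]
0.046 0.03 -0.0095 [394. 205.]
0.046 0.03 0.0095 [392. 234.]
0.028 -0.02 -0.0095 [379. 235.]
0.028 -0.02 0.0095 [377. 272.]
0.028 0 -0.0095 [372. 221.]
0.028 0 0.0095 [371. 254.]
0.028 0.01 -0.0095 [369. 215.]
0.028 0.01 0.0095 [368. 247.]
0.028 0.022 -0.0095 [366. 209.]
0.028 0.022 0.0095 [365. 239.]
0.028 0.03 -0.0095 [365. 205.]
0.028 0.03 0.0095 [364. 234.]
0.002 -0.02 -0.0095 [323. 235.]
0.002 -0.02 0.0095 [323. 272.]
0.002 0 -0.0095 [323. 221.]
0.002 0 0.0095 [323. 254.]
0.002 0.01 -0.0095 [322. 215.]
0.002 0.01 0.0095 [322. 247.]
0.002 0.022 -0.0095 [322. 209.]
0.002 0.022 0.0095 [322. 239.]
0.002 0.03 -0.0095 [322. 205.]
0.002 0.03 0.0095 [322. 234.]
```

View pics/w1z.png

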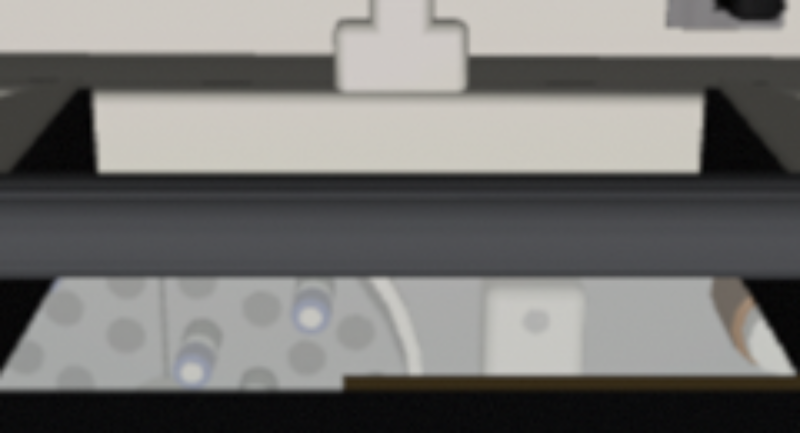

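```bash
python3 - <<'E'
from h import *
t=T(observe()); p=snap("side")
for y in (-.05,-.03,-.02,-.01,0,.01,.022):
  print(y,[((proj(p,(t@[x,y,h,1])[:3])-[269.5,159.5])*10).round().tolist() for x,h in ((-.0095,0),(-.0095,.02),(-.0095,-.02),(.0095,-.02))])
print(cell.arm.__dict__ if 0 else [k for k in dir(arm) if k[0]!="_"])
E
```

```text
-0.05 [[357.0, 258.0], [301.0, 233.0], [414.0, 282.0], [451.0, 249.0]]
-0.03 [[357.0, 312.0], [301.0, 288.0], [414.0, 337.0], [450.0, 304.0]]
-0.02 [[357.0, 339.0], [302.0, 315.0], [413.0, 364.0], [450.0, 331.0]]
-0.01 [[357.0, 366.0], [302.0, 341.0], [413.0, 390.0], [450.0, 357.0]]
0 [[357.0, 392.0], [302.0, 367.0], [413.0, 417.0], [449.0, 383.0]]
0.01 [[357.0, 418.0], [302.0, 393.0], [412.0, 443.0], [449.0, 409.0]]
0.022 [[357.0, 449.0], [303.0, 424.0], [412.0, 474.0], [448.0, 440.0]]
['PlanningError', 'tip_extent']
```

Emit:
arm_command([
  [[0,0,0],[0,0,0]],
  [[0,0,0],[0,0,0]],
  [[0,0,0],[0,0,0]],
  [[0,0.011,0],[0,0,0]],
  [[0,0.022,0],[0,0,0]],
], fingers=0.2)

```text
clock: 6.8
position: [0.5261, -0.0003, 0.0966]
ee_rot: [-1.565, -0.162, 0.161]
force: [0.1, -0.5, 0.3]
width: 0.379
```

Emit:
arm_command([
  [[0,0,0],[0,0,0]],
  [[0,0,0],[0,0,0]],
])

```text
clock: 7.0
position: [0.5255, -0.0002, 0.0966]
ee_rot: [-1.565, -0.161, 0.163]
force: [0.2, -0.3, 0.7]
width: 0.399
```

```bash
python3 - <<'E'
from h import *
p=snap("side")
a=cv2.resize(p["color"][160:220,270:350],(800,600),interpolation=cv2.INTER_LANCZOS4)
cv2.imwrite("pics/s5.png",a[:,:,::-1]); snap("wrist","w5")
t=T(observe());print(t[:3,3])
for y in (-.01,0,.01,.022):
  print(y,[((proj(p,(t@[x,y,h,1])[:3])-[269.5,159.5])*10).round().tolist() for x,h in ((-.0095,.028),(.0095,.028),(-.0095,-.028),(.0095,-.028))])
E
```

```text
[ 5.26127056e-01 -1.13199610e-04  9.73625933e-02]
-0.01 [[281.0, 389.0], [317.0, 356.0], [435.0, 458.0], [471.0, 424.0]]
0 [[281.0, 414.0], [318.0, 382.0], [434.0, 484.0], [470.0, 450.0]]
0.01 [[281.0, 440.0], [318.0, 407.0], [434.0, 509.0], [470.0, 475.0]]
0.022 [[282.0, 470.0], [318.0, 437.0], [433.0, 539.0], [469.0, 506.0]]
```

View pics/s5.png

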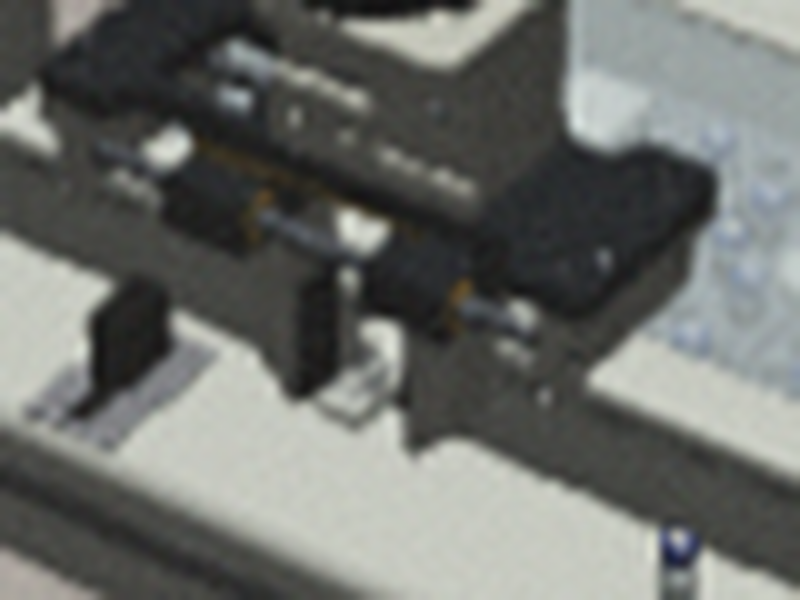

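View pics/w5.png

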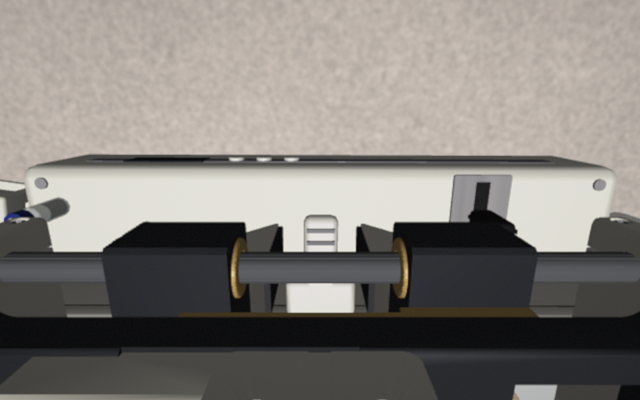

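Emit:
arm_command([
  [[0,0,0],[0,0,0]],
  [[0,0,0],[0,0,0]],
  [[0,0,0],[0,0,0]],
  [[0,0,0],[0,0,0]],
  [[0,0,0],[0,0,0]],
], fingers=1, squeeze=15)

```text
clock: 7.6
position: [0.5261, 0.0004, 0.0975]
ee_rot: [-1.564, -0.162, 0.162]
force: [-1.2, 2.8, 1.9]
width: 0.172
```

```bash
python3 - <<'E'
from h import *
s=observe();print(s["clock"],s["position"],s["force"],s["width"])
p=snap("side")
a=cv2.resize(p["color"][160:220,270:350],(800,600),interpolation=cv2.INTER_LANCZOS4)
cv2.imwrite("pics/s6.png",a[:,:,::-1])
E
```

```text
7.6 [5.26050913e-01 3.98886869e-04 9.75236213e-02] [-1.2453707   2.83229547  1.9185764 ] 0.172076890452267
```

View pics/s6.png

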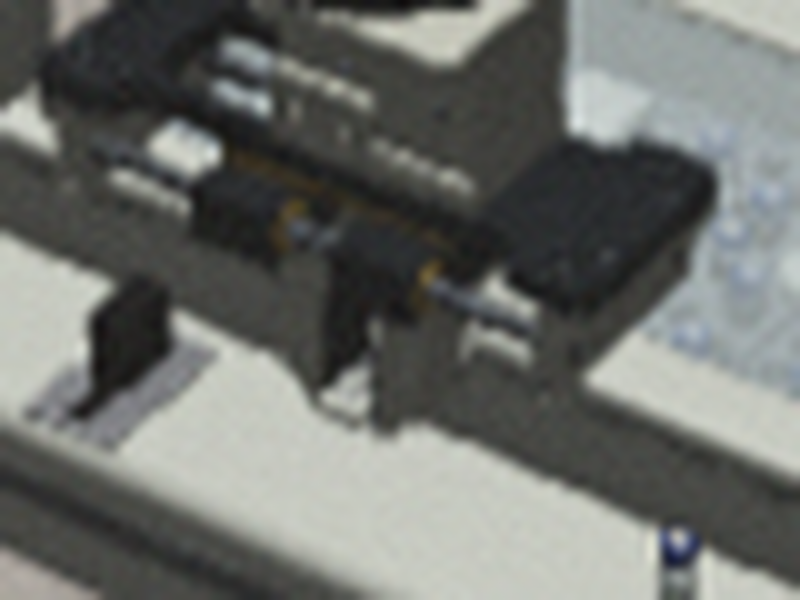

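Emit:
arm_command([
  [[0,0,0],[0,0,0]],
  [[0,-0.001,0],[0,0,0]],
  [[0,-0.002,0],[0,0,0]],
  [[0,-0.003,0],[0,0,0]],
  [[0,-0.003,0],[0,0,0]],
], squeeze=30)

```text
clock: 8.15
position: [0.5261, 0.0004, 0.1003]
ee_rot: [-1.564, -0.162, 0.162]
force: [0.8, 5.4, -2.4]
width: 0.167
```

Emit:
arm_command([
  [[0,-0.001,0],[0,0,0]],
  [[0,-0.001,0],[0,0,0]],
  [[0,-0.002,0],[0,0,0]],
  [[0,-0.002,0],[0,0,0]],
])

```text
clock: 8.55
position: [0.5261, 0.0004, 0.1018]
ee_rot: [-1.564, -0.162, 0.162]
force: [3.3, 5.6, -8.7]
width: 0.169
```

Emit:
arm_command([
  [[0,-0.001,0],[0,0,0]],
  [[0,-0.001,0],[0,0,0]],
])

```text
clock: 8.75
position: [0.5261, 0.0004, 0.1021]
ee_rot: [-1.564, -0.162, 0.162]
force: [5.9, 7.1, -16.6]
width: 0.171
```

Emit:
arm_command([
  [[0,0.003,0],[0,0,0]],
  [[0,0.0055,0],[0,0,0]],
  [[0,0.0055,0],[0,0,0]],
])

```text
clock: 9.05
position: [0.5261, 0.0003, 0.0977]
ee_rot: [-1.564, -0.162, 0.162]
force: [0.2, 5.8, -2.0]
width: 0.17
```

Emit:
arm_command([
  [[0,0,0],[0,0,0]],
  [[0,0,0],[0,0,0]],
  [[0,0,0],[0,0,0]],
  [[0,0,0],[0,0,0]],
  [[0,-0.02,0],[0,0,0]],
], fingers=-0.1)

```text
clock: 9.55
position: [0.5244, -0.0008, 0.1162]
ee_rot: [-1.565, -0.158, 0.165]
force: [0.4, -0.1, 0.7]
width: 0.535
```

Emit:
arm_command([
  [[0,-0.025,0],[0,0,0]],
  [[0,-0.04,0.03],[0,0,0]],
  [[0.001,-0.04,0.06],[0,0,0]],
  [[0.003,-0.04,0.095],[0,0,0]],
  [[0.003,-0.04,0.095],[0,0,0]],
])

```text
clock: 10.05
position: [0.5087, 0.0986, 0.1584]
ee_rot: [-1.562, -0.167, 0.166]
force: [0.2, -0.8, 0.7]
width: 0.548
```

```bash
python3 look.py w7
```

```text
10.05 [[0.9776, 0.0008, -0.2105, 0.5087], [0.2105, 0.0026, 0.9776, 0.0986], [0.0013, -1.0, 0.0024, 0.1584], [0.0, 0.0, 0.0, 1.0]] [ 0.17 -0.76  0.72] 0.5481667965256578 [-0.01  0.35 -0.36  1.89  0.15  0.93  1.34]
pull_tab 0.67 [165. 205.] [ 5.244e-01 -5.000e-04  1.150e-01]
slide_grip 0.19 [459. 209.] [0.4927 0.2021 0.087 ]
deck_vial0 0.92 [ 59. 195.] [ 0.5511 -0.1013  0.07  ]
deck_vial0 0.17 [167. 207.] [ 0.5431 -0.0171  0.07  ]
```

View pics/w7.png

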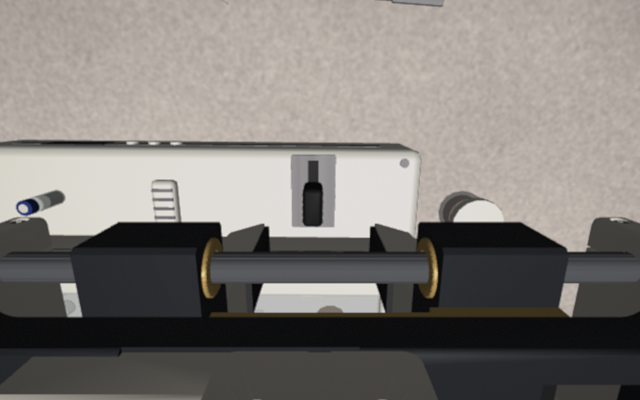

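Emit:
arm_command([
  [[0,0,0],[0,0,0]],
  [[0,0,0],[0,0,0]],
])

```text
clock: 10.5
position: [0.5097, 0.0925, 0.1577]
ee_rot: [-1.565, -0.16, 0.161]
force: [0.1, -1.0, 0.2]
width: 0.549
```

```bash
python3 look.py w8; python3 - <<'E'
from h import *
p=snap("wrist"); t=T(observe())
for n,px,z in (("far edge top? ",(313,182),.101),("mid",(313,204),.087),("near",(313,226),.073),("near top",(313,226),.101)):
    X=onz(p,px,z); print(n,X.round(4),(np.linalg.inv(t)@np.r_[X,1]).round(4)[:3])
for x in (-.02,-.014,0,.014):print(x,[proj(p,(t@[x,t[2,3]-z,0,1])[:3]).round() for z in (.073,.101)])
E
```

```text
10.5 [[0.9792, -0.0001, -0.2031, 0.5097], [0.2031, -0.0003, 0.9792, 0.0925], [-0.0001, -1.0, -0.0002, 0.1577], [0.0, 0.0, 0.0, 1.0]] [ 0.12 -1.01  0.19] 0.549435152056856 [-0.01  0.35 -0.36  1.89  0.15  0.93  1.34]
pull_tab 0.72 [175. 206.] [ 5.24e-01 -5.00e-04  1.15e-01]
slide_grip 0.78 [321. 201.] [0.5087 0.0937 0.087 ]
deck_vial0 0.89 [ 67. 199.] [ 0.5527 -0.1017  0.07  ]
far edge top?  [0.4928 0.0857 0.101 ] [-0.0179  0.0568 -0.004 ]
mid [0.5122 0.0894 0.087 ] [ 0.0018  0.0708 -0.0044]
near [0.534  0.0936 0.073 ] [ 0.024   0.0848 -0.0047]
near top [0.524  0.0921 0.101 ] [ 0.0139  0.0568 -0.0042]
-0.02 [array([319., 172.]), array([319., 179.])]
-0.014 [array([319., 179.]), array([319., 188.])]
0 [array([319., 197.]), array([319., 207.])]
0.014 [array([319., 214.]), array([319., 226.])]
```

View pics/w8.png

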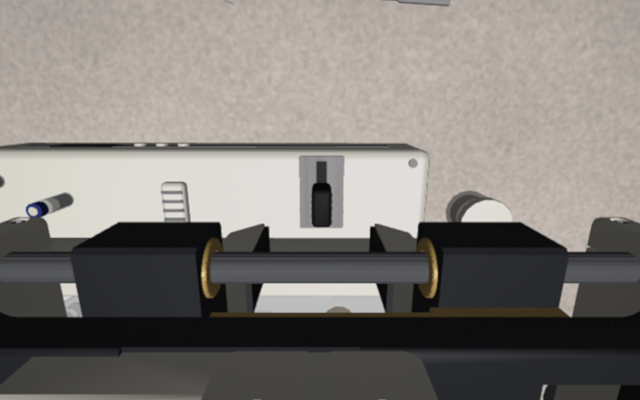

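Emit:
arm_command([
  [[0,0.02,0],[0,0,0]],
  [[0,0.04,0],[0,0,0]],
  [[0,0.058,0],[0,0,0]],
  [[0,0.07,0],[0,0,0]],
  [[0,0.07,0],[0,0,0]],
])

```text
clock: 11.3
position: [0.5086, 0.0931, 0.0865]
ee_rot: [-1.565, -0.16, 0.164]
force: [0.3, 0.6, -0.0]
width: 0.545
```

```bash
python3 - <<'E'
from h import *
s=observe();print(s["clock"],s["position"],s["force"],s["width"])
p=snap("side")
a=cv2.resize(p["color"][160:220,250:330],(800,600),interpolation=cv2.INTER_LANCZOS4)
cv2.imwrite("pics/s9.png",a[:,:,::-1])
E
```

```text
11.3 [0.50858015 0.09312548 0.08650927] [ 0.34762266  0.64965379 -0.00462348] 0.5453194113974793
```

View pics/s9.png

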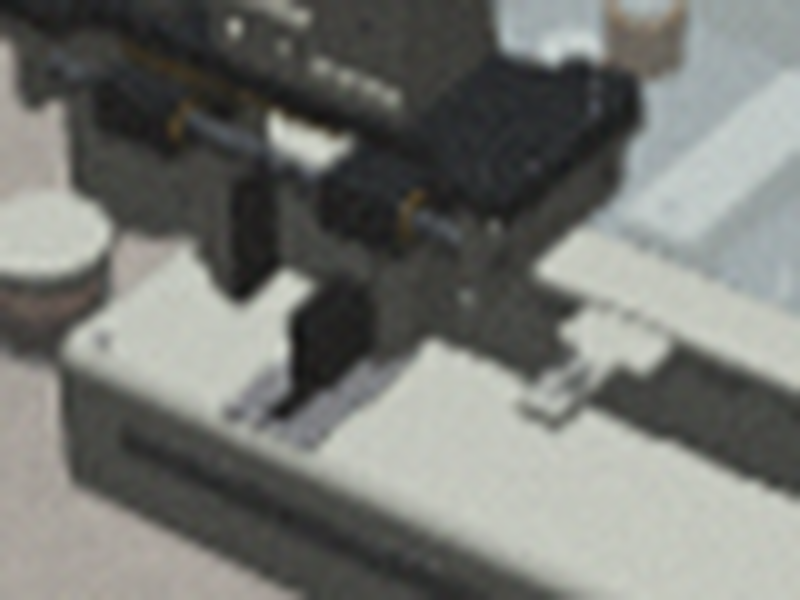

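Emit:
arm_command([
  [[0,0.007,0],[0,0,0]],
  [[0,0.013,0],[0,0,0]],
  [[0,0.018,0],[0,0,0]],
  [[0,0.018,0],[0,0,0]],
])

```text
clock: 11.75
position: [0.5092, 0.0932, 0.0693]
ee_rot: [-1.565, -0.161, 0.162]
force: [-0.7, -0.1, -0.4]
width: 0.547
```

Emit:
arm_command([
  [[0,0,0],[0,0,0]],
  [[0,0,0],[0,0,0]],
  [[0,0,0],[0,0,0]],
  [[0,0,0],[0,0,0]],
  [[0,0,0],[0,0,0]],
], fingers=1, squeeze=25)

```text
clock: 12.25
position: [0.5096, 0.0934, 0.07]
ee_rot: [-1.565, -0.162, 0.161]
force: [-0.2, 1.2, 0.1]
width: 0.162
```

Emit:
arm_command([
  [[0,0,0],[0,0,0]],
])

```text
clock: 12.35
position: [0.5095, 0.094, 0.07]
ee_rot: [-1.564, -0.162, 0.162]
force: [-0.2, 1.2, 0.1]
width: 0.151
```

Gripped (14 mm). Now pull along own −x.

Emit:
arm_command([
  [[-0.003,0,0],[0,0,0]],
  [[-0.006,0,0],[0,0,0]],
  [[-0.009,0,0],[0,0,0]],
  [[-0.012,0,0],[0,0,0]],
  [[-0.012,0,0],[0,0,0]],
])

```text
clock: 12.85
position: [0.4977, 0.0915, 0.07]
ee_rot: [-1.564, -0.163, 0.161]
force: [2.3, 4.0, -1.8]
width: 0.15
```

Emit:
arm_command([
  [[-0.001,0,0],[0,0,0]],
  [[-0.002,0,0],[0,0,0]],
  [[-0.003,0,0],[0,0,0]],
  [[-0.003,0,0],[0,0,0]],
])

```text
clock: 13.25
position: [0.4952, 0.0911, 0.07]
ee_rot: [-1.564, -0.163, 0.161]
force: [2.5, 5.9, -4.0]
width: 0.151
```

Emit:
arm_command([
  [[-0.001,0,0],[0,0,0]],
  [[-0.0015,0,0],[0,0,0]],
  [[-0.0015,0,0],[0,0,0]],
])

```text
clock: 13.55
position: [0.4948, 0.0909, 0.07]
ee_rot: [-1.563, -0.164, 0.159]
force: [6.4, 5.5, -6.2]
width: 0.149
```

Emit:
arm_command([
  [[0.001,0,0],[0,0,0]],
  [[0.001,0,0],[0,0,0]],
  [[0.001,0,0],[0,0,0]],
  [[0.001,0,0],[0,0,0]],
  [[0.001,-0.015,0],[0,0,0]],
], fingers=-0.1)

```text
clock: 14.05
position: [0.4929, 0.0895, 0.0836]
ee_rot: [-1.565, -0.159, 0.164]
force: [-0.6, -0.1, -0.2]
width: 0.522
```

Emit:
arm_command([
  [[0,-0.03,0],[0,0,0]],
  [[0,-0.06,0],[0,0,0]],
  [[0.004,-0.075,-0.03],[0,0,0]],
  [[0.008,-0.075,-0.065],[0,0,0]],
  [[0.0115,-0.075,-0.095],[0,0,0]],
])

```text
clock: 14.55
position: [0.5256, -0.0022, 0.1606]
ee_rot: [-1.566, -0.162, 0.161]
force: [0.3, 0.7, -1.1]
width: 0.551
```

Emit:
arm_command([
  [[0,0,0],[0,0,0]],
  [[0,0,0],[0,0,0]],
  [[0,0,0],[0,0,0]],
])

```text
clock: 14.85
position: [0.5246, 0.0007, 0.1597]
ee_rot: [-1.564, -0.162, 0.163]
force: [-0.0, 0.4, 0.4]
width: 0.547
```

```bash
python3 look.py w10
```

```text
14.85 [[0.9786, -0.0005, -0.2056, 0.5246], [0.2056, 0.0005, 0.9786, 0.0007], [-0.0004, -1.0, 0.0006, 0.1597], [0.0, 0.0, 0.0, 1.0]] [-0.04  0.43  0.36] 0.5474356342424606 [ 0.15  0.36 -0.33  1.87  0.14  0.94  1.54]
pull_tab 0.7 [317. 213.] [ 5.252e-01 -2.000e-04  1.150e-01]
slide_grip 0.68 [448. 186.] [0.4937 0.091  0.087 ]
deck_vial0 0.77 [118. 184.] [ 0.5474 -0.1551  0.07  ]
deck_vial0 0.62 [188. 204.] [ 0.5527 -0.1     0.07  ]
```

View pics/w10.png

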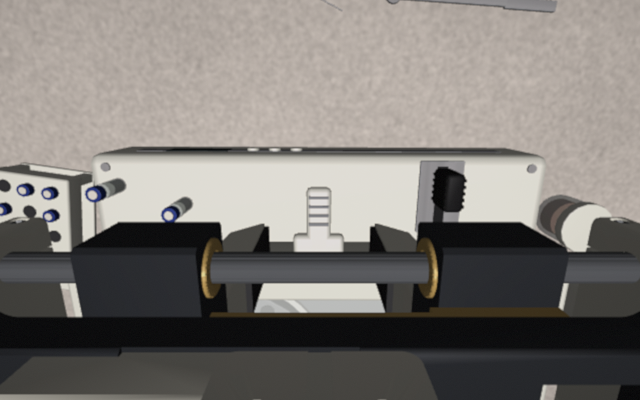

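Emit:
arm_command([
  [[0.0,0.02,-0.001],[0,0,0]],
  [[0.0,0.04,-0.001],[0,0,0]],
  [[0.0,0.057,-0.001],[0,0,0]],
  [[0.0,0.067,-0.001],[0,0,0]],
  [[0.0,0.067,-0.001],[0,0,0]],
])

```text
clock: 15.6
position: [0.5244, -0.0012, 0.0917]
ee_rot: [-1.565, -0.16, 0.164]
force: [0.4, -0.2, 0.0]
width: 0.553
```

Emit:
arm_command([
  [[0,0,0],[0,0,0]],
  [[0,0,0],[0,0,0]],
  [[0,0,0],[0,0,0]],
  [[0,0,0],[0,0,0]],
  [[0,0,0],[0,0,0]],
], fingers=1, squeeze=25)

```text
clock: 16.1
position: [0.5252, 0.0003, 0.0932]
ee_rot: [-1.563, -0.163, 0.162]
force: [-2.0, 0.6, 2.9]
width: 0.174
```

Emit:
arm_command([
  [[0,0,0],[0,0,0]],
  [[0,-0.003,0],[0,0,0]],
  [[0,-0.006,0],[0,0,0]],
  [[0,-0.009,0],[0,0,0]],
  [[0,-0.009,0],[0,0,0]],
])

```text
clock: 16.6
position: [0.5254, 0.0003, 0.1021]
ee_rot: [-1.563, -0.163, 0.162]
force: [1.1, 5.7, -2.8]
width: 0.171
```

```bash
python3 - <<'E'
import numpy as np
f=lambda d:(.232*(np.cos(.0129)-np.cos(.0129+np.radians(d))),.232*(np.sin(.0129+np.radians(d))-np.sin(.0129)))
a=np.array(f(2.2))
for k,d in enumerate(np.linspace(2.2,57.2,26)):
    p=np.array(f(d));print(round(d,1),(p-a).round(4))
    if k%5==0:a=p
E
```

```text
2.2 [0. 0.]
4.4 [0.0006 0.0089]
6.6 [0.0016 0.0177]
8.8 [0.0029 0.0266]
11.0 [0.0045 0.0353]
13.2 [0.0065 0.044 ]
15.4 [0.0023 0.0086]
17.6 [0.005  0.0171]
19.8 [0.0079 0.0255]
22.0 [0.0112 0.0338]
24.2 [0.0148 0.0419]
26.4 [0.0039 0.008 ]
28.6 [0.0081 0.0159]
30.8 [0.0126 0.0235]
33.0 [0.0174 0.031 ]
35.2 [0.0225 0.0383]
37.4 [0.0054 0.0071]
39.6 [0.011 0.014]
41.8 [0.0169 0.0207]
44.0 [0.023  0.0271]
46.2 [0.0294 0.0333]
48.4 [0.0066 0.006 ]
50.6 [0.0135 0.0117]
52.8 [0.0205 0.0171]
55.0 [0.0278 0.0222]
57.2 [0.0353 0.0271]
```

Emit:
arm_command([
  [[0.0006,-0.009,0],[0,0,0]],
  [[0.0016,-0.018,0],[0,0,0]],
  [[0.003,-0.0265,0],[0,0,0]],
  [[0.0045,-0.0355,0],[0,0,0]],
  [[0.0065,-0.044,0],[0,0,0]],
])

```text
clock: 17.1
position: [0.5316, 0.0015, 0.1461]
ee_rot: [-1.563, -0.163, 0.162]
force: [1.2, 5.2, -3.7]
width: 0.172
```

Emit:
arm_command([
  [[0.0023,-0.0085,0],[0,0,0]],
  [[0.005,-0.017,0],[0,0,0]],
  [[0.008,-0.0255,0],[0,0,0]],
  [[0.011,-0.034,0],[0,0,0]],
  [[0.015,-0.042,0],[0,0,0]],
])

```text
clock: 17.6
position: [0.5458, 0.0044, 0.1879]
ee_rot: [-1.563, -0.162, 0.163]
force: [-0.4, 4.7, -3.5]
width: 0.171
```

```bash
python3 - <<'E'
from h import *
s=observe();print(s["clock"],s["position"],s["ee_rot"],s["force"],s["width"])
p=snap("side")
a=cv2.resize(p["color"][110:230,240:400],(800,600),interpolation=cv2.INTER_LANCZOS4)
cv2.imwrite("pics/s11.png",a[:,:,::-1])
E
```

```text
17.6 [0.54575141 0.00443434 0.18787793] [-1.56309206 -0.16170403  0.16334158] [-0.40055259  4.74850594 -3.48514386] 0.1714497755078608
```

View pics/s11.png

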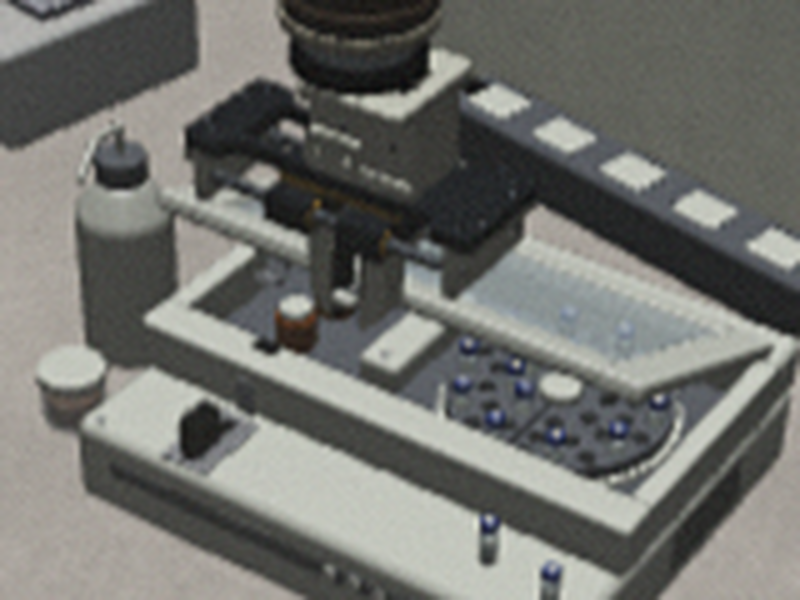

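The cover is coming up cleanly (front bar risen, tab held between the pads near (345,295)). Continue along the arc.

Emit:
arm_command([
  [[0.004,-0.008,0],[0,0,0]],
  [[0.008,-0.016,0],[0,0,0]],
  [[0.0125,-0.0235,0],[0,0,0]],
  [[0.0175,-0.031,0],[0,0,0]],
  [[0.0225,-0.0385,0],[0,0,0]],
])

```text
clock: 18.15
position: [0.5675, 0.0089, 0.2261]
ee_rot: [-1.563, -0.161, 0.164]
force: [0.5, 6.0, -4.3]
width: 0.173
```

Emit:
arm_command([
  [[0.0055,-0.007,0],[0,0,0]],
  [[0.011,-0.014,0],[0,0,0]],
  [[0.017,-0.0205,0],[0,0,0]],
  [[0.023,-0.027,0],[0,0,0]],
  [[0.0295,-0.0335,0],[0,0,0]],
])

```text
clock: 18.65
position: [0.5964, 0.0149, 0.2596]
ee_rot: [-1.563, -0.161, 0.164]
force: [-1.3, 4.4, -4.3]
width: 0.174
```

Emit:
arm_command([
  [[0.0065,-0.006,0],[0,0,0]],
  [[0.0135,-0.0115,0],[0,0,0]],
  [[0.0205,-0.017,0],[0,0,0]],
  [[0.028,-0.022,0],[0,0,0]],
  [[0.0355,-0.027,0],[0,0,0]],
])

```text
clock: 19.15
position: [0.6311, 0.022, 0.2868]
ee_rot: [-1.564, -0.161, 0.164]
force: [-3.1, 3.6, -2.2]
width: 0.173
```

Emit:
arm_command([
  [[0,0,0],[0,0,0]],
  [[0,0,0],[0,0,0]],
  [[0,0,0],[0,0,0]],
  [[0,0,0],[0,0,0]],
  [[0,0,0],[0,0,0]],
])

```text
clock: 19.65
position: [0.6312, 0.022, 0.2868]
ee_rot: [-1.563, -0.162, 0.163]
force: [-3.2, 4.7, 0.2]
width: 0.171
```

```bash
python3 - <<'E'
from h import *
s=observe();print(s["clock"],s["position"],s["ee_rot"],s["force"],s["width"],abs(s["dq"]).max())
p=snap("side")
a=cv2.resize(p["color"][100:240,220:406],(797,600),interpolation=cv2.INTER_LANCZOS4)
cv2.imwrite("pics/s12.png",a[:,:,::-1]); snap("wrist","w12"); q=snap("scene","c12")
for P,n in((p,"side"),(q,"scene")):
  print(n,proj(P,[.525+.979*.105,.0214,.115+.193]),[(r["point"],r["confidence"]) for r in place_of(P,"pull_tab")])
E
```

```text
19.65 [0.63117572 0.02200199 0.28676989] [-1.56339516 -0.16172207  0.16315273] [-3.15906874  4.69908581  0.15641752] 0.17096868100094048 0.002607116840304758
side [328.03132123 126.87030088] [([327.4, 126.3], 0.6), ([311.1, 126.9], 0.23)]
scene [352.36347213 155.47896135] []
```

View pics/s12.png

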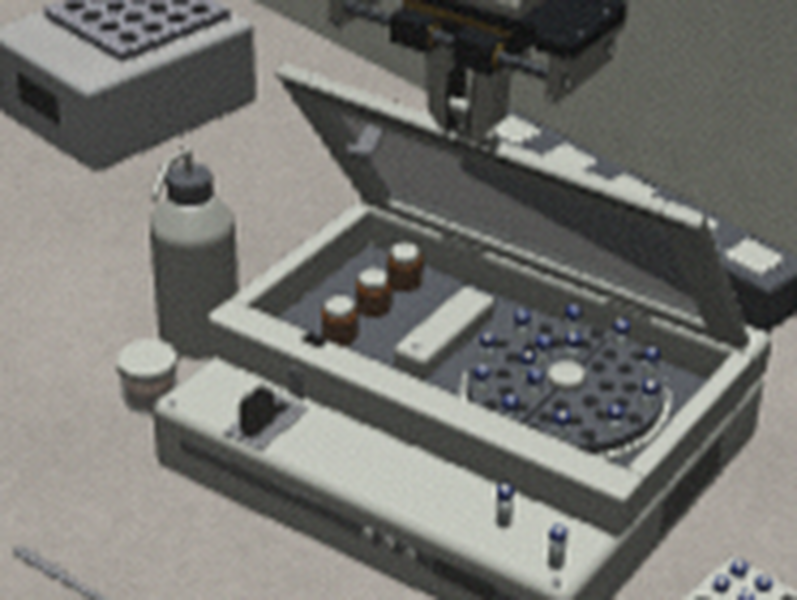

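View pics/c12.png

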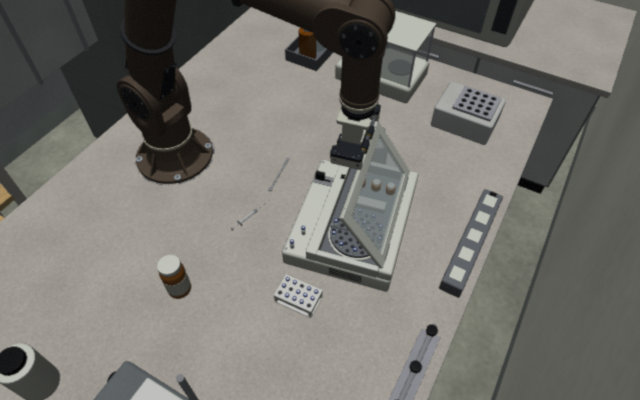

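View pics/w12.png

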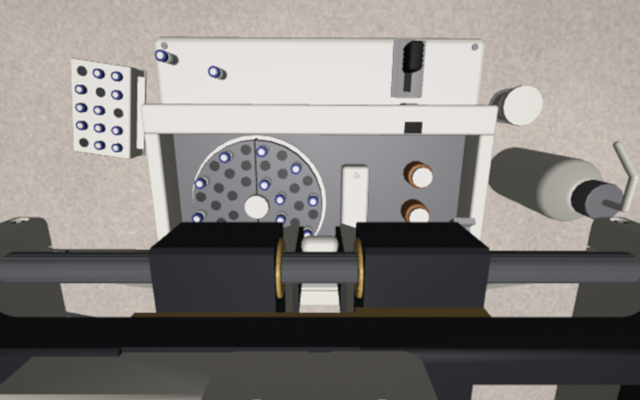

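Emit:
arm_command([
  [[0,0,0],[0,0,0]],
  [[0,0,0],[0,0,0]],
  [[0,0,0],[0,0,0]],
])

```text
clock: 20.2
position: [0.6312, 0.022, 0.2868]
ee_rot: [-1.563, -0.162, 0.163]
force: [-3.6, 4.8, -0.0]
width: 0.17
```

```bash
python3 - <<'E'
from cell import *
s=observe();print(s["clock"],s["position"],s["force"],s["width"],abs(s["dq"]).max())
print(sign_off())
E
```

```text
20.2 [0.63117306 0.02203863 0.28677237] [-3.57789587  4.82999096 -0.03132213] 0.17001638766876628 0.002328822954397382
the job is handed in; nothing more can be done
None
```

The cover is open to about 57°, held still by the pull tab, and the job was handed in at 20.2 s.

- **Tug test:** I tugged the tab gently first. It stopped after about 4.5 mm, and the pull rose to about 17 N, so the cover was caught and I eased it back down.
- **Slide catch:** I pulled it towards the front about 15 mm until it stopped.
- **Lift:** Back at the tab, the cover came up freely at about 3–4 N, and I swung it along its arc.

**Last checks:** The tab sits where 57° predicts in the side camera, within about 1 px. The grip reads about 15.7 mm, which fits the 16 mm tab. The arm is motionless. The deck vials and the other things near the sampler look undisturbed in the final pictures.

**Disagreements:**
- **Fingertip position:** In the pictures the fingertips sit about 32 mm further back than `arm.tip_extent` says. My first attempt on the tab therefore closed on air just above it, without contact, and I corrected for this afterwards.
- **Tab not found in one view:** The tab detector found nothing in the final scene picture, where the gripper seems to hide the tab.

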